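Snap the brass insert home in a jig knob with the hand press

TASK

Lay the wooden knob whose brass insert still stands proud in the nest of the hand press, its two ends facing the two pads, and let go of it. Then squeeze the press's two handles together until the resistance peaks and gives as the insert snaps home, and stop squeezing there: bearing down on it any further bruises the wood. Let the handles spring open and leave the knob lying in the nest.

Things in the scene. Friction and masses are not known exactly. Their poses are not given: they have to be found in the camera images.
- knob: The knob to be finished: plain square red-brown block, rounded edges, 28 (x) by 34 (y) by 28 (z) mm, about 0.19 kg, lying on the bench. Origin at the centre of its underside. Its y axis runs through its two ends; the brass insert stands proud of the +y end (42 mm over all). It may lie in the nest either way round. Hold it by its 28 mm sides (across x), never by the insert.
- knob_mid (a point): Centre of the knob's wooden block, 14 mm above its underside.
- insert (a joint): How far the insert is in, m: 0 at the start, 0.005 home, collar against the wood. A snap fit: the force between the pads rises to 20 to 25 N over the first 2 mm, then gives: the insert springs home by itself and stays (let off before that, it springs back). On each finger at the grips that is a rise from 2 N to 11 to 13 N, then a drop back to 2 N.
- insert_face (a point): Centre of the outer face of the insert's round brass collar (21 mm across, 3 mm thick): 25 mm from knob_mid along the knob's y when proud, 20 mm when home.
- finished_knob: Another knob of the same size whose insert is already home (37 mm over all); a bystander.
- press: Hand press, fixed: plywood board 165 by 150 by 15 mm, grey yoke at the back, two dark steel handles leading forward from it side by side over the board's front edge, 42 mm above the bench. x points from the grips back to the yoke, y to the left handle; origin on the bench, 5 mm behind the nest's middle. The yoke starts 57 mm behind the nest's middle; its bolt heads stand 65 mm above the bench.
- nest (a point): Middle of the floor of the dark wooden nest between the pads, 28 mm above the bench; axes as the press. The knob lies here, its y along the press's y. Channel 31.5 mm wide across x, rims 6 mm high, open at both ends, 26 mm long in y. Over it face two 18 mm pads, 14 mm above this floor: open, the left one is 26.5 mm from the middle, the right one 23.5 to 29.5, as its adjusting screw was left.
- grip_mid (a point): Point midway between the two grips, 95 mm in front of the nest, 42 mm above the bench and with only the bench below; axes as the press. The place to squeeze, from above, closing along the press's y.
- left_grip (a point): Middle of the left (+y) rubber grip, a round bar 14 mm thick along the press's x, reaching 30 mm in front of this point and as far behind; 28.5 mm from the press's middle plane when open, so the two grips measure 71 mm over their outsides.
- right_grip (a point): The same on the right (-y) handle.
- handle_left (a joint): Angle of the left handle, rad: 0 open, against its stop, to 0.122 squeezed right in. It turns about the yoke bolt 170 mm behind the grip, 75 mm behind the pad: the pads move 0.44 of what the grips move. Its spring (1.5 to 2 N at the grip) opens it when let go. The insert gives somewhere between 0.06 and 0.12, by the adjusting screw: it must be felt.
- handle_right (a joint): The same for the right handle (inwards positive). What bruises the knob: over 18 N on each finger at the grips before the insert is home (less than the gripper's least full grip, so close in small steps and read the force), or over 8 N once it is home. After the give the grips close about 2 mm freely, then 1 mm adds 2 to 3 N.
Things that resemble listed ones, but are neither listed nor needed, are in the scene too. Leave any purple look-alike of the knob alone.

How it is judged:
By the outcome, as a careful person would: the job done as asked, in the order asked, and still so for the second after the job is handed in, with the robot touching nothing.
It also fails if it takes over 54 s, if anything falls off the work surface, if the arm or the gripper's body presses on something with over 40 N, if the wrist force passes 120 N, or if a joint passes its speed limit or range.

ROBOT

A 6-joint arm with a two-finger parallel gripper is mounted at the origin on a cart in front of the work surface, level with it; the furniture and walls round the work are solid. World frame = base frame: x ahead of the robot, y to its left, z up, the work surface at z = 0. Lengths are in m, angles in rad, forces in N, time in s.
With the tool pointing down it reaches from about 0.4 to 0.825 m from the base axis. Payload 7 kg.
Tool frame: the origin (TCP) lies on the centre line of the jaws, within the pads' length; the fingertips stand 19 mm ahead of it and the grasp point (between the pads) is the TCP; z points along the fingers, y is the line along which they close (so a half turn about z gives the same grasp; the last joint's range is limited). The gripper opens to 88 mm and grips with 3 to 60 N. Pads are 19 mm wide; open, the fingers measure 130 mm over their backs; the gripper's body (78 mm by 193 mm) begins 47 mm behind the grasp point.
Start: joints at [-0.974, 0.359, 0.012, 0, -1.224, -0.288], TCP at [0.205, -0.643, 0.246] pointing down, gripper open.
Joint ranges: [-3.07, 3.07], [-1.43, 2.12], [-1.02, 1.25], [-3.03, 1.67], [-3.05, -0], [-3.03, 3.03]. Speed limits (rad/s): [2.39, 2.39, 3.01, 3.14, 3.14, 3.14].

INTERFACE

Orientations are given as a unit quaternion [w, x, y, z].
In Python, from rig import env gives the robot as it stands. The module is installed in compiled form; this text tells all that it offers.
- The arm moves only by the tool carry_out, never from a script. Its argument "targets" is one flat list of numbers, 7 for each row, row after row: the turn, a rotation vector about the tool's x, y, z in rad, then the shift along the tool's x, y, z in m, then the closure, from -1 (fully open) to 1 (shut). In form: [rx, ry, rz, tx, ty, tz, gripper, rx, ry, rz, tx, ty, tz, gripper, ...]. A call has 1 to 10 rows; each row shifts and turns the commanded pose from where the row before left it, along the tool's axes as they then stand; what a row does not reach is not made up. A row lasts 1/10 s, in which the tool goes at most 50 mm and 8.59 degrees, less where a joint would pass 70% of its speed; a pose out of reach is approached as far as the arm can. A call with a gripper value outside its range is refused whole. The fingers move at their own pace and stop on an object; "newtons" is the grip in N (left out, the last holds). Time passes only in rows, so rows that do not move let the fingers close. It gives the time, the measured TCP pose, the force, the opening and the grip force at its end, in the units of the state.
- env.read_state(): the state, without advancing time (a new reading comes with each control period).
- env.camera(name): name is "scene" or "side" or "wrist"; returns the picture (480x640x3 uint8, red, green, blue); there is no depth.
- env.calibration(name): a dict with "vfov" (degrees; the focal length in pixels is half the picture's height over the tangent of half this angle, whatever the lens; pixels are square), "cx", "cy" (the principal point, pixels), "rvec" (rotation vector, rad) and "tvec" (3), from world to camera coordinates, as OpenCV has them; the wrist camera has in their place "hand_eye" (4x4, takes a point from camera to tool coordinates, whose origin is the TCP and whose axes are the flange's). Camera axes: x right, y down, z forward; pixel columns grow to the right and rows downward; lengths in m; the calibration is good to about 2 mm. A picture is of the moment at which its call begins: read the wrist's pose just before it. calibration takes no time and is no camera call.
- env.hand_in(): hands the job in; it is judged then, once.
The state is a dict: "time_s": time; "joint_pos": joint angles; "dq": joint speeds; "tau": joint torques, N m; "ee_pos": TCP position; "tcp_rot": TCP orientation; "ft_force": force on the tool from outside, world axes, zero at the start; "moment": the same for the moment, N m; "opening": opening from 0.0 (shut) to 1.0 (fully open); "finger_force": force on a finger pad.
Only numpy, scipy, OpenCV 4.12 (cv2) and the standard library are available. Lean on these libraries where they do the work, as an engineer would, in place of code of your own. Each camera call takes 0.05 s, during which the arm holds its last target. There are 200 camera calls.

## Working session

There is one attempt and no reset: what is moved stays moved. The work goes in short steps, Python scripts to look and compute and a tool call to move; the robot and the scene stay as the last step left them, time stands still between calls to the robot, and variables do not carry over. Pictures are saved under pics/ and viewed, at most 10 in all, crops included, and the job is handed in when it is done.

Besides the shell and the picture viewer there is one more tool, called after "Request:" in YAML: its name, and indented under it one key for each argument. carry_out: Moves the arm, as the interface text tells. Its arguments: {"type":"object","properties":{"targets":{"type":"array"},"newtons":{"type":"number"}},"required":["targets"]}

```bash
mkdir -p pics
cat > h.py <<'E'
import numpy as np,cv2
from rig import env
from scipy.spatial.transform import Rotation as R
def snap(n,f):
    s=env.read_state(); im=env.camera(n); cv2.imwrite('pics/'+f,im[:,:,::-1]); return s,im
def cam(n,s=None):
    c=env.calibration(n); f=240/np.tan(np.radians(c['vfov'])/2)
    K=np.array([[f,0,c['cx']],[0,f,c['cy']],[0,0,1]])
    if 'rvec' in c:
        Rm=R.from_rotvec(np.ravel(c['rvec'])).as_matrix(); t=np.ravel(c['tvec'])
    else:
        H=np.array(c['hand_eye']); q=s['tcp_rot']; T=np.eye(4); T[:3,:3]=R.from_quat([q[1],q[2],q[3],q[0]]).as_matrix(); T[:3,3]=s['ee_pos']
        W=np.linalg.inv(T@H); Rm=W[:3,:3]; t=W[:3,3]
    return K,Rm,t
def ray(C,uv,z):
    K,Rm,t=C; d=Rm.T@np.linalg.inv(K)@np.array([uv[0],uv[1],1]); o=-Rm.T@t
    return o+d*(z-o[2])/d[2]
def proj(C,p):
    K,Rm,t=C; x=K@(Rm@np.array(p)+t); return x[:2]/x[2]
E
python3 - <<'E'
from h import *
a=snap('scene','scene.png')[1];b=snap('side','side.png')[1]
s,w=snap('wrist','w0.png')
print(s)
for n in('scene','side','wrist'):print(n,env.calibration(n))
E
```

```text
{'time_s': 0.1, 'joint_pos': array([-9.73902513e-01,  3.59330380e-01,  1.11326523e-02, -2.81403129e-04,
       -1.22412825e+00, -2.88108300e-01]), 'dq': array([-0.00061721, -0.00060841,  0.00076132,  0.00060603, -0.00118782,
       -0.00067281]), 'tau': array([-1.62515858e-03, -5.84162843e+01,  2.93751597e+01,  7.01555550e+00,
        1.01557942e-02, -4.97388328e-05]), 'ee_pos': array([ 0.20497333, -0.64268066,  0.24470372]), 'tcp_rot': array([-2.07947367e-04, -1.53732724e-01,  9.88112163e-01,  7.47810642e-04]), 'ft_force': array([-0.328671  , -0.08493571,  0.21529959]), 'moment': array([-0.01020391,  0.01473203,  0.0312504 ]), 'finger_force': 0.0, 'opening': 1.0014548310132283}
scene {'vfov': 54.52671137525423, 'cx': 320.33190975879404, 'cy': 236.86896096826493, 'rvec': array([ 0.62108561, -2.40717297,  1.42908066]), 'tvec': array([0.5068324 , 0.15354499, 0.65883404])}
side {'vfov': 53.997201478449576, 'cx': 322.6436787605981, 'cy': 246.92485087763328, 'rvec': array([ 0.25190184, -2.61116404,  1.4897032 ]), 'tvec': array([0.55482607, 0.06217013, 0.90266341])}
wrist {'vfov': 58.524406207662246, 'cx': 312.9639409430099, 'cy': 241.78322350250818, 'hand_eye': array([[-5.18909437e-04, -9.68020600e-01, -2.50870185e-01,
         6.80931844e-02],
       [ 9.99999781e-01, -6.05565464e-04,  2.68228446e-04,
         1.27207626e-03],
       [-4.11568981e-04, -2.50869990e-01,  9.68020701e-01,
        -1.40491334e-01],
       [ 0.00000000e+00,  0.00000000e+00,  0.00000000e+00,
         1.00000000e+00]])}
```

View pics/scene.png

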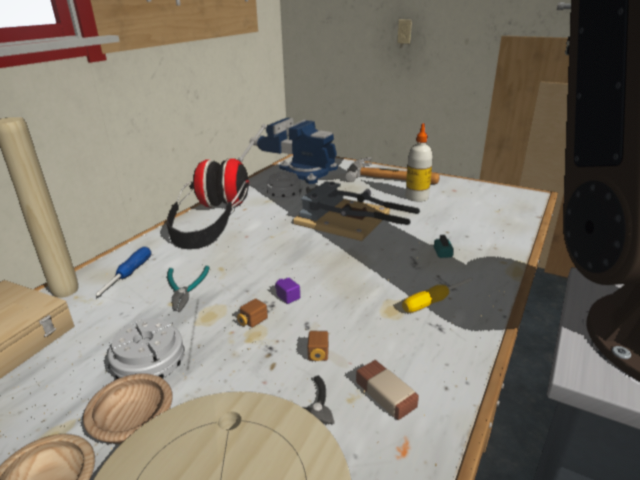

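View pics/side.png

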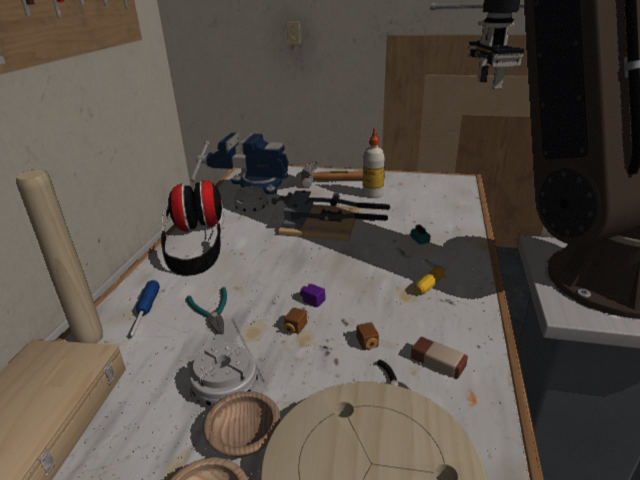

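Candidates: brown block A at scene (253,313) / side (295,321), brown block B at scene (318,346) / side (368,336), and the purple look-alike at scene (288,290), which I'll leave alone. The press is at scene (350,210). I'll crop A and B.

Run:
```python
from h import *
a=cv2.imread('pics/scene.png');b=cv2.imread('pics/side.png')
r=lambda i,x,y,w,h,W,H:cv2.resize(i[y:y+h,x:x+w],(W,H),interpolation=cv2.INTER_CUBIC)
cv2.imwrite('pics/crop.png',np.vstack([np.hstack([r(a,225,290,50,37,400,296),r(a,293,325,50,37,400,296)]),np.hstack([r(b,270,303,50,37,400,296),r(b,343,318,50,37,400,296)])]))
S=cam('scene');D=cam('side')
for n,u,v in(('A',(253,313),(295,321)),('B',(318,346),(368,336)),('press board',(350,222),(320,222))):
    print(n,ray(S,u,.014),ray(D,v,.014))
# grip tips
print('grips L?',ray(S,(419,210),.042),ray(D,(390,206),.042),'R?',ray(S,(410,221),.042),ray(D,(387,218),.042))
```

```text
A [0.56484883 0.24088115 0.014     ] [0.56345967 0.24351606 0.014     ]
B [0.43996816 0.25791281 0.014     ] [0.43742507 0.25940849 0.014     ]
press board [ 0.57140235 -0.10914187  0.014     ] [ 0.59806659 -0.11881842  0.014     ]
grips L? [ 0.44489298 -0.17525432  0.042     ] [ 0.43996459 -0.17204847  0.042     ] R? [ 0.44375987 -0.1178968   0.042     ] [ 0.44130139 -0.10883194  0.042     ]
```

View pics/crop.png

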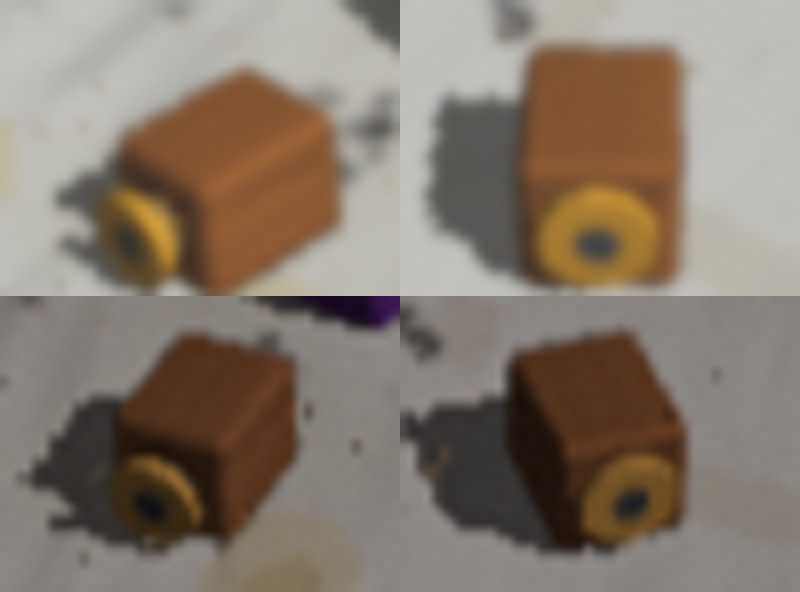

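The collar stands clear of the wood on A and looks flush on B, so I take A, and will confirm with the wrist camera. On the way I pass over the press to measure it.

Request:
carry_out:
  targets: [0,0,0.103,0,0,-0.035,-1,0,0,0.103,0,0,-0.035,-1,0,0,0.103,0,0,-0.03,-1,0,0,0,-0.023,0.042,0,-1,0,0,0,-0.023,0.042,0,-1,0,0,0,-0.023,0.042,0,-1,0,0,0,-0.023,0.042,0,-1,0,0,0,-0.023,0.042,0,-1,0,0,0,-0.023,0.042,0,-1,0,0,0,-0.023,0.042,0,-1]

```text
time_s: 1.15
ee_pos: [0.3665, -0.3472, 0.3455]
tcp_rot: [0.0, 0.0, 1.0, 0.0]
ft_force: [1.1, -0.7, -1.7]
opening: 1.0
finger_force: 0.0
```

Request:
carry_out:
  targets: [0,0,0,-0.023,0.042,0,-1,0,0,0,-0.023,0.042,0,-1,0,0,0,-0.023,0.042,0,-1,0,0,0,-0.023,0.042,0,-1,0,0,0,-0.023,0.041,0,-1,0,0,0,0,0,0,-1,0,0,0,0,0,0,-1,0,0,0,0,0,0,-1]

```text
time_s: 1.95
ee_pos: [0.4808, -0.1405, 0.3454]
tcp_rot: [-0.0, 0.0, 1.0, -0.0]
ft_force: [-0.3, 0.2, -0.7]
opening: 1.0
finger_force: 0.0
```

Run:
```python
from h import *
s,w=snap('wrist','w1.png');print(s['time_s'],s['ee_pos'],s['tcp_rot'],s['dq'].round(3))
import pickle;pickle.dump(s,open('s1.pkl','wb'))
```

```text
1.95 [ 0.48084844 -0.14050152  0.34541398] [-2.45420187e-04  1.38047894e-04  9.99999959e-01 -5.76155365e-05] [-0.018 -0.006  0.     0.001  0.002 -0.001]
```

View pics/w1.png

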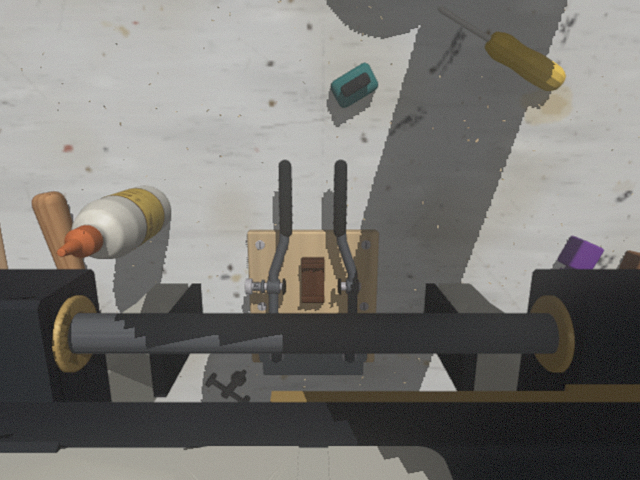

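The wrist view shows the press square in view: nest around (312,280), grips at (285,165–235) and (341,165–235), board front edge at v=230 from u=247 to 379. The press yaw is near 0. Next I'll measure it and go to the knob.

Run:
```python
from h import *
import pickle
s=pickle.load(open('s1.pkl','rb'));C=cam('wrist',s)
for u in((285,160),(341,160),(285,230),(341,230)):print('grip',u,ray(C,u,.042).round(4))
for u in((301,258),(324,258),(301,303),(324,303)):print('nest',u,ray(C,u,.034).round(4))
for u in((247,230),(379,230)):print('board',u,ray(C,u,.015).round(4))
im=cv2.imread('pics/w1.png')
cv2.imwrite('pics/w1c.png',cv2.resize(im[150:312,235:391],(780,600)[0:1]+(585,),interpolation=cv2.INTER_CUBIC) if 0 else cv2.resize(im[150:312,235:391],None,fx=3.7,fy=3.7,interpolation=cv2.INTER_CUBIC))
```

```text
grip (285, 160) [ 0.441  -0.1679  0.042 ]
grip (341, 160) [ 0.4411 -0.1108  0.042 ]
grip (285, 230) [ 0.5143 -0.1692  0.042 ]
grip (341, 230) [ 0.5143 -0.1097  0.042 ]
nest (301, 258) [ 0.5477 -0.1527  0.034 ]
nest (324, 258) [ 0.5477 -0.1273  0.034 ]
nest (301, 303) [ 0.6008 -0.1531  0.034 ]
nest (324, 303) [ 0.6009 -0.127   0.034 ]
board (247, 230) [ 0.5204 -0.2138  0.015 ]
board (379, 230) [ 0.5206 -0.065   0.015 ]
```

View pics/w1c.png

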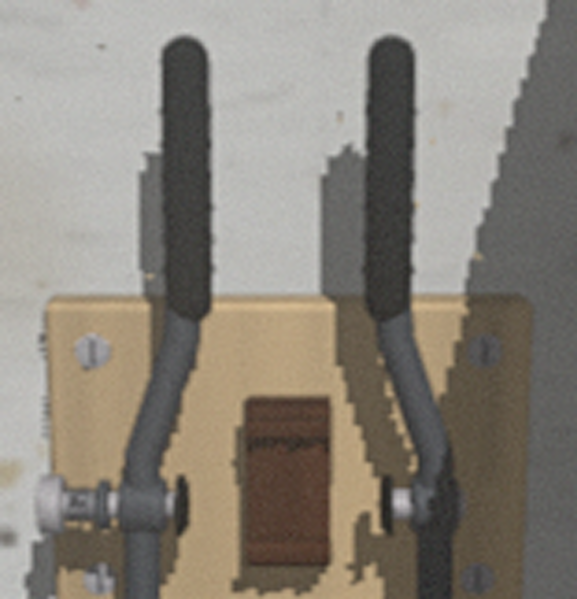

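Request:
carry_out:
  targets: [0,0,0,-0.005,0.042,0.01,-1,0,0,0,-0.005,0.042,0.01,-1,0,0,0,-0.005,0.042,0.01,-1,0,0,0,-0.005,0.042,0.01,-1,0,0,0,-0.005,0.042,0.01,-1,0,0,0,-0.005,0.042,0.01,-1,0,0,0,-0.005,0.042,0.01,-1,0,0,0,-0.005,0.042,0.01,-1,0,0,0,-0.005,0.042,0.01,-1,0,0,0,0,0,0,-1]

```text
time_s: 3.0
ee_pos: [0.5266, 0.2401, 0.2534]
tcp_rot: [-0.001, -0.0, 1.0, -0.001]
ft_force: [0.9, -0.8, -0.6]
opening: 0.996
finger_force: 0.0
```

Run:
```python
from h import *
s,w=snap('wrist','w2.png');print(s['time_s'],s['ee_pos'],s['dq'].round(3))
import pickle;pickle.dump(s,open('s2.pkl','wb'))
```

```text
3.0 [0.52663112 0.24012896 0.25339441] [-0.044 -0.043 -0.026  0.006 -0.032  0.049]
```

View pics/w2.png

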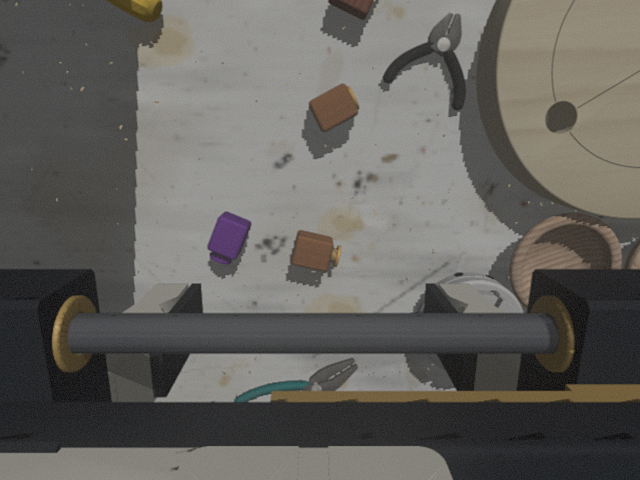

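The wrist view shows A at (315,250) with its insert on a neck at (340,253), clearly proud. B at (334,107) has its collar flush, so A is the knob. Purple is at (230,237). Next I'll measure A's pose.

Run:
```python
from h import *
import pickle
s=pickle.load(open('s2.pkl','rb'));C=cam('wrist',s);print(s['joint_pos'].round(3))
im=cv2.imread('pics/w2.png')
c=im[215:285,280:355]; hsv=cv2.cvtColor(c,cv2.COLOR_BGR2HSV)
m=((hsv[...,1]>105)&(hsv[...,0]<25)).astype(np.uint8)
# model fit: silhouette of block (28x34x28) at (x,y,yaw)
from scipy.optimize import differential_evolution
def sil(p):
    x,y,a=p; e=np.array([np.sin(a),np.cos(a)]);g=np.array([np.cos(a),-np.sin(a)]) # insert dir, side
    M=np.zeros(m.shape,np.uint8)
    def hull(pts):
        q=np.array([proj(C,t) for t in pts])-[280,215]
        cv2.fillConvexPoly(M,cv2.convexHull((q*16).astype(np.int32)),1,shift=4)
    hull([(x+e[0]*b*.017+g[0]*d*.014,y+e[1]*b*.017+g[1]*d*.014,z) for b in(-1,1) for d in(-1,1) for z in(.001,.027)])
    t=np.linspace(0,2*np.pi,16)
    hull([(x+e[0]*l+g[0]*.0105*np.cos(k),y+e[1]*l+g[1]*.0105*np.cos(k),.014+.0105*np.sin(k)) for l in(.022,.025) for k in t])
    return M
f=lambda p:float((sil(p)!=m).sum())
r=differential_evolution(f,[(.53,.6),(.21,.27),(-.5,.7)],seed=0,maxiter=80)
print(r.x,np.degrees(r.x[2]),r.fun,m.sum())
```

```text
[ 0.765  0.198 -0.192 -0.    -1.183 -2.335]
[0.59991011 0.21003278 0.67093596] 38.44179896340346 705.0 402
```

```bash
cat > fit.py <<'E'
from h import *
from scipy.optimize import differential_evolution
def fit(C,im,box,bounds,z0=0.,ins=.025):
    u0,v0,u1,v1=box; c=im[v0:v1,u0:u1].astype(int); m=((c[...,2]-c[...,0])>45).astype(np.uint8)
    m=cv2.morphologyEx(m,cv2.MORPH_OPEN,np.ones((3,3),np.uint8))
    n,l,st,_=cv2.connectedComponentsWithStats(m); k=1+np.argmax(st[1:,4]); m=(l==k).astype(np.uint8)
    def sil(p):
        x,y,a=p; e=np.array([np.sin(a),np.cos(a)]);g=np.array([np.cos(a),-np.sin(a)])
        M=np.zeros(m.shape,np.uint8)
        def hull(pts):
            q=np.array([proj(C,t) for t in pts])-[u0,v0]
            cv2.fillConvexPoly(M,cv2.convexHull((q*16).astype(np.int32)),1,shift=4)
        hull([(x+e[0]*b*.017+g[0]*d*.014,y+e[1]*b*.017+g[1]*d*.014,z0+z) for b in(-1,1) for d in(-1,1) for z in(.001,.027)])
        t=np.linspace(0,2*np.pi,16)
        hull([(x+e[0]*q+g[0]*.0105*np.cos(k),y+e[1]*q+g[1]*.0105*np.cos(k),z0+.014+.0105*np.sin(k)) for q in(ins-.003,ins) for k in t])
        return M
    r=differential_evolution(lambda p:float((sil(p)!=m).sum()),bounds,seed=0,maxiter=80,polish=False)
    return r.x,np.degrees(r.x[2]),r.fun,m.sum(),st[k]
E
python3 - <<'E'
from fit import *
import pickle
s=pickle.load(open('s2.pkl','rb'));C=cam('wrist',s)
im=cv2.imread('pics/w2.png')
print(im[250,315],im[253,338],im[236,318],im[285,350],im[220,340])
print(fit(C,im,(275,215,360,290),[(.53,.6),(.21,.27),(-.5,.7)]))
E
```

```text
[ 60  76 104] [ 90 143 179] [ 67  81 105] [143 144 146] [116 133 144]
(array([ 0.53003404,  0.21002515, -0.47142491]), np.float64(-27.010657686811886), np.float64(480.0), np.uint64(70), array([58, 31,  8, 15, 70], dtype=int32))
```

```bash
sed -i 's/((c\[...,2\]-c\[...,0\])>45)/(c[...,2]>1.4*c[...,0])/' fit.py
python3 - <<'E'
from fit import *
import pickle
s=pickle.load(open('s2.pkl','rb'));C=cam('wrist',s)
im=cv2.imread('pics/w2.png')
print(fit(C,im,(275,215,360,290),[(.53,.6),(.21,.27),(-.5,.7)]))
E
```

```text
(array([0.56486943, 0.23948759, 0.20396981]), np.float64(11.686609318235893), np.float64(259.0), np.uint64(1391), array([  17,   16,   49,   40, 1391], dtype=int32))
```

Request:
carry_out:
  targets: [0,0,0,-0.038,0,0.01,-1,0,0,-0.137,0,0,0.01,-1,0,0,-0.137,0,0,0.015,-1,0,0,-0.137,0,0,0.015,-1,0,0,-0.137,0,0,0.015,-1,0,0,-0.137,0,0,0.015,-1,0,0,-0.137,0,0,0.015,-1,0,0,-0.137,0,0,0.015,-1,0,0,-0.137,0,0,0.015,-1,0,0,-0.137,0,0,0.01,-1]

```text
time_s: 4.05
ee_pos: [0.5645, 0.2356, 0.1201]
tcp_rot: [-0.0, -0.579, 0.815, -0.0]
ft_force: [0.3, -0.3, -0.4]
opening: 1.005
finger_force: 0.0
```

Request:
carry_out:
  targets: [0,0,-0.134,0,0,0,-1,0,0,0,0,0,0,-1,0,0,0,0,0,0,-1,0,0,0,0,0,0,-1]

```text
time_s: 4.45
ee_pos: [0.5647, 0.2372, 0.1212]
tcp_rot: [0.0, -0.63, 0.777, -0.0]
ft_force: [-0.5, 0.1, 0.8]
opening: 0.997
finger_force: 0.0
```

Run:
```python
from fit import *
s,w=snap('wrist','w3.png');print(s['time_s'],s['ee_pos'],s['tcp_rot'])
C=cam('wrist',s);uv=proj(C,(.565,.2395,.014));print(uv)
b=[int(uv[0]-120),int(uv[1]-110),int(uv[0]+120),int(uv[1]+110)];b=[max(0,b[0]),max(0,b[1]),min(640,b[2]),min(480,b[3])];print(b)
print(fit(C,w[:,:,::-1].copy(),b,[(.55,.58),(.22,.26),(-.1,.5)]))
```

```text
4.45 [0.5646702  0.23721074 0.12115563] [ 4.41838965e-04 -6.29878250e-01  7.76693759e-01 -7.23650776e-06]
[310.95785746 249.04247079]
[190, 139, 430, 359]
(array([0.56421575, 0.24468373, 0.21737163]), np.float64(12.454476955116952), np.float64(702.0), np.uint64(2935), array([ 100,   88,   49,   69, 2935], dtype=int32))
```

View pics/w3.png

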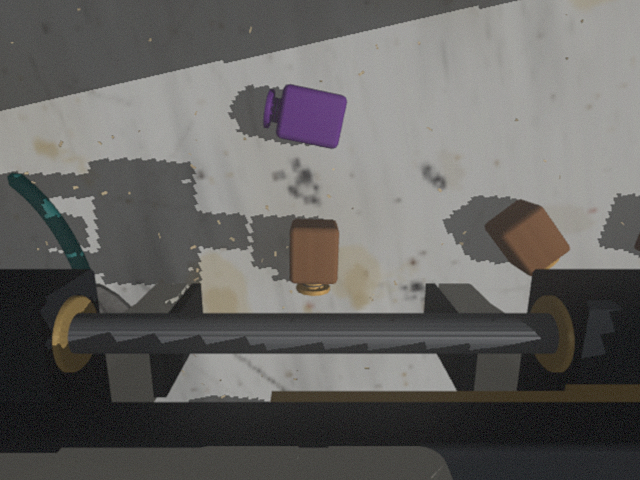

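The knob is squarely below: block u 290–338, v 218–284, insert at (313,288), purple at (310,115).

Run:
```python
from h import *
s=env.read_state();C=cam('wrist',s)
a=ray(C,(314,284),.027);b=ray(C,(315,218),.001);c=ray(C,(315,230),.028)
print(a,b,c)
e=np.array([np.sin(.21),np.cos(.21)])
print(a[:2]-e*.017,b[:2]+e*.017,s['ee_pos'])
T=R.from_quat(np.roll(s['tcp_rot'],-1)).as_matrix()
for p in (a[:2]-e*.017,b[:2]+e*.017): print((T.T@(np.r_[p,0]-s['ee_pos'])).round(4))
```

```text
[0.56677609 0.25719817 0.027     ] [0.55917974 0.22425852 0.001     ] [0.55957095 0.22559805 0.028     ]
[0.56323227 0.24057165] [0.56272356 0.24088504] [0.56462461 0.23745932 0.12113373]
[-0.0027  0.0021  0.1211]
[-0.0029  0.0026  0.1211]
```

Request:
carry_out:
  targets: [0,0,0,-0.003,0.002,0.02,-1,0,0,0,0,0,0.03,-1,0,0,0,0,0,0.025,-1,0,0,0,0,0,0.019,-1,0,0,0,0,0,0,-1,0,0,0,0,0,0,1,0,0,0,0,0,0,1,0,0,0,0,0,0,1,0,0,0,0,0,0,1,0,0,0,0,0,0,1]
  newtons: 20

```text
time_s: 5.5
ee_pos: [0.5632, 0.2414, 0.0272]
tcp_rot: [0.001, -0.631, 0.775, 0.0]
ft_force: [-0.2, -0.3, 0.1]
opening: 0.61
finger_force: 0.0
```

Request:
carry_out:
  targets: [0,0,0,0,0,0,1,0,0,0,0,0,0,1,0,0,0,0,0,0,1,0,0,0,0,0,0,1]

```text
time_s: 5.9
ee_pos: [0.5631, 0.2413, 0.0266]
tcp_rot: [0.0, -0.631, 0.775, -0.0]
ft_force: [-0.2, 1.6, 0.7]
opening: 0.314
finger_force: 20.0
```

Request:
carry_out:
  targets: [0,0,0,0,0,-0.03,1,0,0,0,0,0,-0.045,1,0,0,-0.102,0,0,-0.047,1,0,0,-0.102,0,0,0,1,0,0,0,0.036,-0.001,0,1,0,0,0,0.042,-0.001,0,1,0,0,0,0.042,-0.001,0,1,0,0,0,0.042,-0.002,0,1,0,0,0,0.042,-0.002,0,1,0,0,0,0.042,-0.002,0,1]

```text
time_s: 6.9
ee_pos: [0.5714, -0.0064, 0.1483]
tcp_rot: [0.0, 0.707, -0.707, -0.0]
ft_force: [1.2, 1.3, -1.3]
opening: 0.319
finger_force: 20.0
```

Request:
carry_out:
  targets: [0,0,0,0.042,-0.001,0,1,0,0,0,0.042,0,0,1,0,0,0,0,0,0,1,0,0,0,0,0,0,1,0,0,0,0,0,0,1]

```text
time_s: 7.4
ee_pos: [0.5728, -0.0884, 0.1483]
tcp_rot: [0.0, 0.707, -0.707, -0.0]
ft_force: [0.7, 0.1, -2.1]
opening: 0.32
finger_force: 20.0
```

Run:
```python
from h import *
import pickle
s,w=snap('wrist','w4.png');print(s['time_s'],s['ee_pos'],s['tcp_rot'])
pickle.dump(s,open('s4.pkl','wb'));C=cam('wrist',s);print(proj(C,(.5735,-.14,.028)))
cv2.imwrite('pics/w4c.png',cv2.resize(w[60:360,130:530,::-1],None,fx=2,fy=2,interpolation=cv2.INTER_CUBIC))
```

```text
7.4 [ 0.57278293 -0.08838242  0.1483065 ] [ 1.10224106e-04  7.07107013e-01 -7.07106507e-01 -2.18305718e-04]
[309.5714191 155.8764929]
```

View pics/w4c.png

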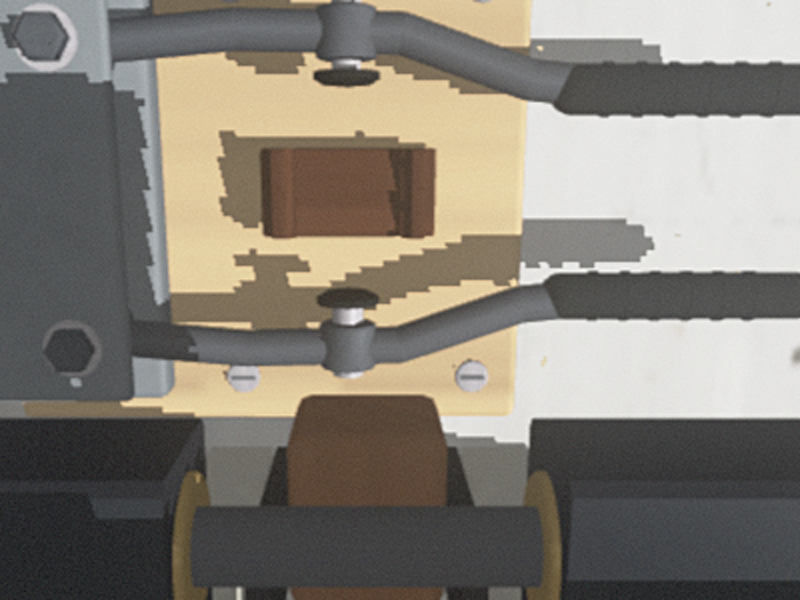

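The nest outer edges are at crop u 262–435, v 148–237. The pads are at crop u≈347, faces at v≈84 and ≈290, and the held knob's near face is centred at crop u≈368. Next I'll turn that into offsets.

Run:
```python
from h import *
import pickle
s=pickle.load(open('s4.pkl','rb'));C=cam('wrist',s)
T=R.from_quat(np.roll(s['tcp_rot'],-1)).as_matrix()
f=lambda n,c,z:print(n,ray(C,(c[0]/2+130,c[1]/2+60),z).round(4),(T.T@(ray(C,(c[0]/2+130,c[1]/2+60),z)-s['ee_pos'])).round(4))
f('outerL',(262,192),.034);f('outerR',(435,192),.034);f('inL',(293,192),.028);f('inR',(412,192),.028)
f('end',(348,148),.034);f('end',(348,237),.034)
f('padR',(347,82),.042);f('padL',(347,292),.042)
zb=s['ee_pos'][2]-.027
f('knobbot L',(303,398),zb);f('knobbot R',(437,398),zb)
f('gripR',(700,88),.042);f('gripL',(700,296),.042)
```

```text
outerL [ 0.6018 -0.1403  0.034 ] [ 0.0519 -0.0291  0.1143]
outerR [ 0.5513 -0.1403  0.034 ] [0.0519 0.0214 0.1143]
inL [ 0.5933 -0.1399  0.028 ] [ 0.0516 -0.0205  0.1203]
inR [ 0.5577 -0.1399  0.028 ] [0.0516 0.015  0.1203]
end [ 0.5766 -0.1527  0.034 ] [ 0.0644 -0.0039  0.1143]
end [ 0.5768 -0.1272  0.034 ] [ 0.0388 -0.0041  0.1143]
padR [ 0.5767 -0.1703  0.042 ] [ 0.082  -0.0039  0.1063]
padL [ 0.577  -0.1121  0.042 ] [ 0.0237 -0.0043  0.1063]
knobbot L [ 0.5844 -0.1039  0.1213] [ 0.0155 -0.0116  0.027 ]
knobbot R [ 0.557  -0.1039  0.1213] [0.0155 0.0158 0.027 ]
gripR [ 0.4797 -0.1687  0.042 ] [0.0804 0.0931 0.1063]
gripL [ 0.474  -0.1109  0.042 ] [0.0225 0.0987 0.1063]
```

Request:
carry_out:
  targets: [0,0,0,0,-0.0055,0.02,1,0,0,0,0,0,0.025,1,0,0,0,0,0,0.008,1,0,0,0,0,0,0,1,0,0,0,0,0,0,1,0,0,0,0,0,0,1]

```text
time_s: 8.05
ee_pos: [0.5793, -0.0885, 0.0968]
tcp_rot: [-0.001, 0.707, -0.707, 0.001]
ft_force: [0.1, -0.7, -2.3]
opening: 0.32
finger_force: 20.0
```

Run:
```python
from h import *
import pickle
s,w=snap('wrist','w5.png');print(s['time_s'],s['ee_pos'],s['tcp_rot'],s['ft_force'])
pickle.dump(s,open('s5.pkl','wb'))
cv2.imwrite('pics/w5c.png',cv2.resize(w[100:330,215:415,::-1],None,fx=2.6,fy=2.6,interpolation=cv2.INTER_CUBIC))
```

```text
8.05 [ 0.57925107 -0.08845406  0.0967926 ] [-6.80291283e-04  7.07346647e-01 -7.06866226e-01  6.30388774e-04] [ 0.07409832 -0.68914201 -2.26562979]
```

View pics/w5c.png

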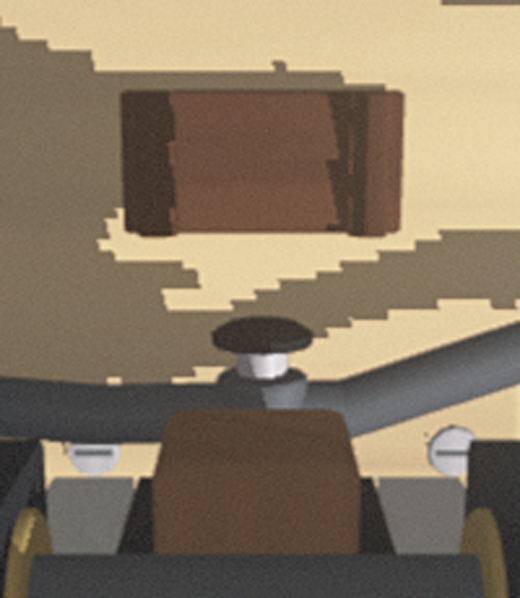

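The nest's centre is at crop u≈263 and the knob and gripper midplane at ≈257, so the nest lies about 1 mm toward tool +y. The insert points at the left pad, so I bias the knob about 3 mm towards −y.

Request:
carry_out:
  targets: [0,0,0,0.03,0.001,0,1,0,0,0,0.0235,0,0,1,0,0,0,0,0,0,1,0,0,0,0,0,0.012,1,0,0,0,0,0,0.012,1,0,0,0,0,0,0.006,1,0,0,0,0,0,0.004,1,0,0,0,0,0,0,1,0,0,0,0,0,0,1]

```text
time_s: 9.0
ee_pos: [0.5776, -0.1421, 0.0616]
tcp_rot: [0.0, 0.707, -0.707, 0.0]
ft_force: [-0.1, 0.9, -0.5]
opening: 0.318
finger_force: 20.0
```

Request:
carry_out:
  targets: [0,0,0,0,-0.0005,0.002,1,0,0,0,0,0,0.002,1,0,0,0,0,0,0,1]

```text
time_s: 9.3
ee_pos: [0.5779, -0.1423, 0.0574]
tcp_rot: [-0.0, -0.707, 0.707, 0.0]
ft_force: [0.4, -0.4, -0.5]
opening: 0.32
finger_force: 20.0
```

Request:
carry_out:
  targets: [0,0,0,0,0,0.002,1,0,0,0,0,0,0,1,0,0,0,0,0,0,1]

```text
time_s: 9.6
ee_pos: [0.5779, -0.1423, 0.0555]
tcp_rot: [-0.0, -0.707, 0.707, 0.0]
ft_force: [0.4, 0.4, -1.9]
opening: 0.317
finger_force: 20.0
```

Request:
carry_out:
  targets: [0,0,0,0,0,0.0008,1,0,0,0,0,0,0,1,0,0,0,0,0,0,-0.05,0,0,0,0,0,0,-0.05,0,0,0,0,0,0,-0.05,0,0,0,0,0,0,-0.05,0,0,0,0,0,0,-0.05]

```text
time_s: 10.3
ee_pos: [0.578, -0.1423, 0.0548]
tcp_rot: [-0.0, 0.707, -0.707, 0.0]
ft_force: [0.3, 0.1, -0.1]
opening: 0.521
finger_force: 0.0
```

Request:
carry_out:
  targets: [0,0,0,0,0,-0.01,-0.05,0,0,0,0,0,-0.045,-0.05,0,0,0,0,0,-0.05,-1,0,0,0.143,-0.002,0.032,0,-1,0,0,0.143,0,0,0,-1,0,0,0.143,0,0,0,-1,0,0,0.143,0,0,0,-1,0,0,0.143,0,0,0,-1,0,0,0.143,0,0,0,-1,0,0,0.143,0,0,0,-1]

```text
time_s: 11.3
ee_pos: [0.546, -0.1403, 0.1607]
tcp_rot: [0.0, -0.278, 0.961, -0.0]
ft_force: [-0.7, -0.2, -0.5]
opening: 0.997
finger_force: 0.0
```

Request:
carry_out:
  targets: [0,0,0.143,0,0,0,-1,0,0,0.143,0,0,0,-1,0,0,0.143,0,0,0,-1,0,0,0.141,0,0,0,-1,0,0,0,0.03,0,0,-1,0,0,0,0.033,0,0,-1,0,0,0,0,0,0,-1,0,0,0,0,0,0,-1,0,0,0,0,0,0,-1]

```text
time_s: 12.2
ee_pos: [0.4839, -0.1402, 0.1605]
tcp_rot: [0.001, -0.0, 1.0, -0.0]
ft_force: [0.1, 0.7, 0.1]
opening: 0.996
finger_force: 0.0
```

Run:
```python
from h import *
import pickle
s,w=snap('wrist','w6.png');print(s['time_s'],s['ee_pos'],s['tcp_rot'],s['opening'])
pickle.dump(s,open('s6.pkl','wb'));C=cam('wrist',s);print(proj(C,(.483,-.14,.042)),proj(C,(.578,-.143,.056)))
for z in(.042,):
  for v in(60,150,220): print(v,w[v,200:420:4].sum(1)//3)
a=cv2.resize(w[:,:,::-1],(640,480))
cv2.imwrite('pics/w6c.png',a)
```

```text
12.2 [ 0.48390118 -0.14024406  0.16054207] [ 7.85311566e-04 -5.50841776e-05  9.99999689e-01 -4.04570446e-05] 0.9962532152036934
[311.7584037 242.1749672] [307.25037571 389.21138111]
60 [165 164 164 161 165 162 156 162 161 158 154 160 160 160 162 158 155 153
 150 150 151 155 156 157 152 149 153 152 155 154 157 154 148 149 154  86
  56  52  71  74  56  41  49  49  53  44  51  57  54  52  54  65  52  75
 150]
150 [158 159 162 165 161 163 162 165 165 163 163 164 165 166 166 167 161 160
 165 163 163 165 163 165 164 163 165 163 164 162 164 159 158 161 163 162
 164 161 163 161 160 161 157 159 158 162 160 162 161 161 161 163 161 163
 165]
220 [164 162 165 162 166 164 168 166 166 163 167 166 164 172  43  51  60  51
  55  68 165 164 162 167 166 163 164 164 163 165 163 163 158 161  88 136
 163  49  55  53  58  56  53 167 161 162 163 158 162 161 158 159 160 160
 161]
```

View pics/w6c.png

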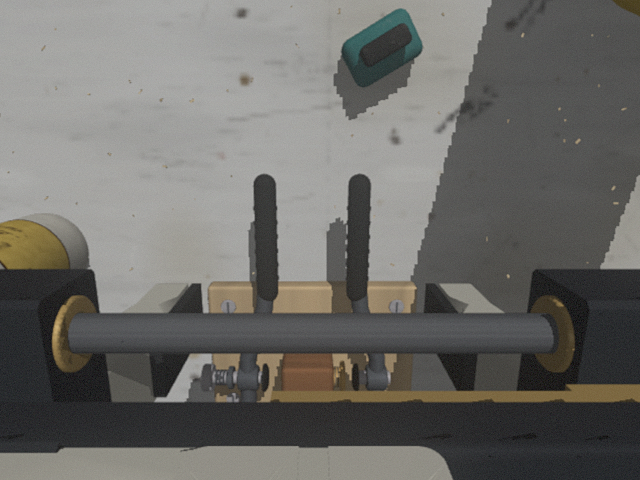

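The knob lies in the nest at (308,373) with its insert toward the left pad at (343,375) and both ends clear. The grips are at u≈265 and 359, centred within 1 px. I'll descend over the grips.

Request:
carry_out:
  targets: [0,0,0,0,-0.0005,0.03,-1,0,0,0,0,0,0.04,-1,0,0,0,0,0,0.03,-1,0,0,0,0,0,0.0185,-1,0,0,0,0,0,0,-1,0,0,0,0,0,0,-0.5,0,0,0,0,0,0,-0.5,0,0,0,0,0,0,-0.5]
  newtons: 60

```text
time_s: 13.05
ee_pos: [0.484, -0.1407, 0.0425]
tcp_rot: [0.001, 0.0, 1.0, 0.0]
ft_force: [-0.0, 0.1, 0.4]
opening: 0.791
finger_force: 2.0
```

Request:
carry_out:
  targets: [0,0,0,0,0,0,-0.4,0,0,0,0,0,0,-0.3,0,0,0,0,0,0,-0.25,0,0,0,0,0,0,-0.25,0,0,0,0,0,0,-0.25]
  newtons: 15

```text
time_s: 13.55
ee_pos: [0.4832, -0.1408, 0.0414]
tcp_rot: [0.0, 0.0, 1.0, -0.0]
ft_force: [2.0, -0.2, 1.4]
opening: 0.627
finger_force: 1.7
```

Request:
carry_out:
  targets: [0,0,0,0,0,0,-0.22,0,0,0,0,0,0,-0.2,0,0,0,0,0,0,-0.2]

```text
time_s: 13.85
ee_pos: [0.4831, -0.1408, 0.0413]
tcp_rot: [0.0, 0.0, 1.0, 0.0]
ft_force: [1.9, 0.4, 1.8]
opening: 0.604
finger_force: 1.7
```

Request:
carry_out:
  targets: [0,0,0,0,0,0,-0.17,0,0,0,0,0,0,-0.14,0,0,0,0,0,0,-0.14]

```text
time_s: 14.15
ee_pos: [0.4831, -0.1408, 0.0413]
tcp_rot: [0.0, 0.0, 1.0, -0.0]
ft_force: [2.1, 1.1, 0.8]
opening: 0.571
finger_force: 1.8
```

Request:
carry_out:
  targets: [0,0,0,0,0,0,-0.12,0,0,0,0,0,0,-0.1,0,0,0,0,0,0,-0.1]

```text
time_s: 14.45
ee_pos: [0.483, -0.1407, 0.0413]
tcp_rot: [0.0, 0.0, 1.0, 0.0]
ft_force: [2.4, 0.8, 0.1]
opening: 0.555
finger_force: 2.0
```

Request:
carry_out:
  targets: [0,0,0,0,0,0,-0.08,0,0,0,0,0,0,-0.06,0,0,0,0,0,0,-0.06]

```text
time_s: 14.75
ee_pos: [0.4831, -0.1407, 0.0413]
tcp_rot: [0.0, 0.0, 1.0, 0.0]
ft_force: [3.7, 0.0, -0.2]
opening: 0.532
finger_force: 2.1
```

Request:
carry_out:
  targets: [0,0,0,0,0,0,-0.04,0,0,0,0,0,0,-0.04]

```text
time_s: 14.95
ee_pos: [0.483, -0.1408, 0.0413]
tcp_rot: [0.0, 0.0, 1.0, 0.0]
ft_force: [3.4, -0.1, 0.0]
opening: 0.521
finger_force: 2.1
```

Request:
carry_out:
  targets: [0,0,0,0,0,0,-0.02,0,0,0,0,0,0,-0.02]

```text
time_s: 15.15
ee_pos: [0.483, -0.1408, 0.0413]
tcp_rot: [0.0, 0.0, 1.0, 0.0]
ft_force: [3.2, 0.8, -0.7]
opening: 0.516
finger_force: 2.1
```

Request:
carry_out:
  targets: [0,0,0,0,0,0,0.0,0,0,0,0,0,0,0.0]

```text
time_s: 15.35
ee_pos: [0.483, -0.1408, 0.0413]
tcp_rot: [0.0, 0.0, 1.0, -0.0]
ft_force: [3.1, -0.3, 0.4]
opening: 0.506
finger_force: 2.2
```

Request:
carry_out:
  targets: [0,0,0,0,0,0,0.02,0,0,0,0,0,0,0.02]

```text
time_s: 15.55
ee_pos: [0.483, -0.1408, 0.0413]
tcp_rot: [0.0, 0.0, 1.0, 0.0]
ft_force: [2.7, 0.7, -0.6]
opening: 0.492
finger_force: 2.2
```

Request:
carry_out:
  targets: [0,0,0,0,0,0,0.04,0,0,0,0,0,0,0.04]

```text
time_s: 15.75
ee_pos: [0.4829, -0.1408, 0.0413]
tcp_rot: [-0.0, 0.0, 1.0, -0.0]
ft_force: [3.3, 0.4, 0.1]
opening: 0.481
finger_force: 2.2
```

Request:
carry_out:
  targets: [0,0,0,0,0,0,0.06,0,0,0,0,0,0,0.06]

```text
time_s: 15.95
ee_pos: [0.483, -0.1408, 0.0413]
tcp_rot: [0.0, 0.0, 1.0, 0.0]
ft_force: [3.2, 1.1, -0.1]
opening: 0.473
finger_force: 2.2
```

Request:
carry_out:
  targets: [0,0,0,0,0,0,0.08,0,0,0,0,0,0,0.08]

```text
time_s: 16.15
ee_pos: [0.483, -0.1408, 0.0413]
tcp_rot: [0.0, 0.0, 1.0, 0.0]
ft_force: [2.7, 0.1, 0.2]
opening: 0.46
finger_force: 2.2
```

Request:
carry_out:
  targets: [0,0,0,0,0,0,0.1,0,0,0,0,0,0,0.1]

```text
time_s: 16.35
ee_pos: [0.483, -0.1408, 0.0413]
tcp_rot: [0.0, 0.0, 1.0, -0.0]
ft_force: [3.5, 1.2, 0.0]
opening: 0.453
finger_force: 3.2
```

Contact has begun (3.2 N).

Request:
carry_out:
  targets: [0,0,0,0,0,0,0.12,0,0,0,0,0,0,0.12]

```text
time_s: 16.55
ee_pos: [0.483, -0.1408, 0.0413]
tcp_rot: [0.0, 0.0, 1.0, -0.0]
ft_force: [4.1, -0.7, -1.1]
opening: 0.441
finger_force: 4.3
```

Request:
carry_out:
  targets: [0,0,0,0,0,0,0.14,0,0,0,0,0,0,0.14]

```text
time_s: 16.75
ee_pos: [0.4831, -0.1408, 0.0413]
tcp_rot: [0.0, 0.0, 1.0, -0.0]
ft_force: [4.8, -0.5, -0.7]
opening: 0.431
finger_force: 5.3
```

Request:
carry_out:
  targets: [0,0,0,0,0,0,0.16,0,0,0,0,0,0,0.16]

```text
time_s: 16.95
ee_pos: [0.4831, -0.1408, 0.0413]
tcp_rot: [0.0, 0.0, 1.0, -0.0]
ft_force: [5.2, -0.1, -2.3]
opening: 0.416
finger_force: 6.5
```

Request:
carry_out:
  targets: [0,0,0,0,0,0,0.18,0,0,0,0,0,0,0.18]

```text
time_s: 17.15
ee_pos: [0.4832, -0.1407, 0.0413]
tcp_rot: [0.0, 0.0, 1.0, 0.0]
ft_force: [5.6, -0.8, -1.5]
opening: 0.415
finger_force: 7.7
```

Request:
carry_out:
  targets: [0,0,0,0,0,0,0.2,0,0,0,0,0,0,0.2]

```text
time_s: 17.35
ee_pos: [0.4832, -0.1407, 0.0413]
tcp_rot: [0.0, 0.0, 1.0, 0.0]
ft_force: [5.3, -1.0, -2.2]
opening: 0.398
finger_force: 8.9
```

Request:
carry_out:
  targets: [0,0,0,0,0,0,0.22,0,0,0,0,0,0,0.22]

```text
time_s: 17.55
ee_pos: [0.4833, -0.1407, 0.0413]
tcp_rot: [0.0, 0.0, 1.0, 0.0]
ft_force: [5.5, -1.0, -2.3]
opening: 0.396
finger_force: 10.0
```

Request:
carry_out:
  targets: [0,0,0,0,0,0,0.24,0,0,0,0,0,0,0.24]

```text
time_s: 17.75
ee_pos: [0.4833, -0.1407, 0.0413]
tcp_rot: [0.0, 0.0, 1.0, 0.0]
ft_force: [5.9, 0.5, -1.9]
opening: 0.38
finger_force: 11.5
```

Request:
carry_out:
  targets: [0,0,0,0,0,0,0.25,0,0,0,0,0,0,0.25]

```text
time_s: 17.95
ee_pos: [0.4834, -0.1407, 0.0413]
tcp_rot: [0.0, 0.0, 1.0, 0.0]
ft_force: [5.4, 0.1, -2.4]
opening: 0.374
finger_force: 11.2
```

Request:
carry_out:
  targets: [0,0,0,0,0,0,0.26,0,0,0,0,0,0,0.26]

```text
time_s: 18.15
ee_pos: [0.4834, -0.1407, 0.0413]
tcp_rot: [0.0, 0.0, 1.0, 0.0]
ft_force: [6.4, -0.9, -2.7]
opening: 0.372
finger_force: 11.8
```

Request:
carry_out:
  targets: [0,0,0,0,0,0,0.27,0,0,0,0,0,0,0.27]

```text
time_s: 18.35
ee_pos: [0.4835, -0.1407, 0.0413]
tcp_rot: [0.0, 0.0, 1.0, 0.0]
ft_force: [6.6, 0.7, -2.6]
opening: 0.367
finger_force: 12.5
```

Request:
carry_out:
  targets: [0,0,0,0,0,0,0.28,0,0,0,0,0,0,0.28]

```text
time_s: 18.55
ee_pos: [0.4834, -0.1407, 0.0413]
tcp_rot: [0.0, 0.0, 1.0, 0.0]
ft_force: [6.1, 0.1, -2.8]
opening: 0.363
finger_force: 11.3
```

Request:
carry_out:
  targets: [0,0,0,0,0,0,0.285,0,0,0,0,0,0,0.285]

```text
time_s: 18.75
ee_pos: [0.4835, -0.1407, 0.0413]
tcp_rot: [0.0, 0.0, 1.0, 0.0]
ft_force: [6.7, -0.4, -3.2]
opening: 0.361
finger_force: 11.2
```

Request:
carry_out:
  targets: [0,0,0,0,0,0,0.295,0,0,0,0,0,0,0.295]

```text
time_s: 18.95
ee_pos: [0.4835, -0.1407, 0.0413]
tcp_rot: [0.0, 0.0, 1.0, 0.0]
ft_force: [4.8, -0.4, -2.3]
opening: 0.353
finger_force: 8.3
```

Request:
carry_out:
  targets: [0,0,0,0,0,0,0.295]

```text
time_s: 19.05
ee_pos: [0.4832, -0.1407, 0.0413]
tcp_rot: [0.0, 0.0, 1.0, 0.0]
ft_force: [2.8, -0.5, 1.0]
opening: 0.352
finger_force: 2.3
```

The insert snapped home: the force peaked at 12.5 N and dropped to 2.3 N. I'll release and lift.

Request:
carry_out:
  targets: [0,0,0,0,0,0,0,0,0,0,0,0,0,-0.3,0,0,0,0,0,0,-0.6,0,0,0,0,0,0,-1,0,0,0,0,0,0,-1,0,0,0,0,0,0,-1,0,0,0,0,0,0,-1,0,0,0,0,0,0,-1,0,0,0,0,0,0,-1]

```text
time_s: 19.95
ee_pos: [0.4832, -0.1407, 0.0413]
tcp_rot: [0.0, 0.0, 1.0, 0.0]
ft_force: [0.5, -1.3, 0.6]
opening: 1.002
finger_force: 0.0
```

Request:
carry_out:
  targets: [0,0,0,0,0,-0.01,-1,0,0,0,0,0,-0.04,-1,0,0,0,0,0,-0.045,-1,0,0,0,0,0,-0.05,-1,0,0,0,0.03,0,-0.04,-1,0,0,0,0.03,0,-0.03,-1,0,0,0,0,0,0,-1,0,0,0,0,0,0,-1,0,0,0,0,0,0,-1]

```text
time_s: 20.85
ee_pos: [0.4228, -0.1407, 0.2559]
tcp_rot: [-0.0, 0.0, 1.0, 0.0]
ft_force: [0.5, 0.7, -0.9]
opening: 0.998
finger_force: 0.0
```

Run:
```python
from h import *
s,w=snap('wrist','w7.png');print(s['time_s'],s['ee_pos'],s['opening'],s['ft_force'])
C=cam('wrist',s);u,v=proj(C,(.578,-.143,.056)).astype(int);print(u,v)
s0,a=snap('scene','scene2.png')
# compact final check: knob colour extents in the wrist view along y, plus mm scale
c=w[v-12:v+12,u-60:u+60].astype(int).mean(0).round().astype(int)
print(c[::2].tolist())
print('mm/px',1e3*(ray(C,(u+10,v),.042)-ray(C,(u,v),.042))[1]/10)
```

```text
20.85 [ 0.42284151 -0.14068778  0.25588872] 0.997700910181135 [ 0.4765503   0.73627476 -0.9288999 ]
309 387
[[109, 104, 100], [95, 93, 92], [89, 89, 90], [109, 107, 107], [108, 103, 99], [80, 76, 70], [72, 72, 74], [75, 75, 78], [77, 79, 81], [76, 78, 80], [77, 78, 80], [75, 73, 72], [79, 73, 66], [101, 92, 83], [64, 59, 49], [63, 57, 47], [113, 99, 77], [134, 117, 89], [95, 83, 64], [84, 73, 58], [82, 73, 57], [84, 66, 50], [102, 77, 56], [106, 81, 58], [106, 81, 58], [106, 80, 57], [105, 80, 57], [106, 81, 58], [106, 80, 57], [107, 81, 58], [106, 80, 56], [100, 77, 55], [101, 76, 55], [102, 77, 54], [104, 79, 56], [103, 78, 56], [102, 78, 56], [102, 77, 55], [98, 74, 53], [89, 68, 49], [133, 108, 68], [137, 114, 78], [112, 98, 75], [91, 79, 61], [86, 75, 58], [85, 75, 57], [78, 68, 52], [54, 48, 39], [52, 47, 37], [74, 68, 57], [79, 71, 61], [77, 70, 60], [57, 52, 44], [54, 50, 44], [55, 52, 45], [55, 50, 45], [55, 51, 45], [54, 50, 44], [56, 51, 45], [66, 60, 51]]
mm/px 0.9366784831697478
```

The knob sits in the nest: 34 mm of wood with a collar of about 3 mm directly against it, so the insert is home. The pads are back open on both sides.

```bash
python3 -c "
from rig import env
print(env.hand_in())"
```

```text
the job is handed in; nothing more can be done
None
```

The job is handed in: the proud-insert knob is in the nest with its insert snapped home (peak 12.5 N, then 2.3 N), the handles are released open, and the arm is clear after about 21 s.

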